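Close the dry-storage jar with its winged cap

ROBOT

A 7-joint arm with a two-finger parallel gripper is mounted at the origin on a cart in front of the work surface, level with it; the furniture and walls round the work are solid. World frame = base frame: x ahead of the robot, y to its left, z up, the work surface at z = 0. Lengths are in m, angles in rad, forces in N, time in s.
With the tool pointing down it reaches from about 0.4 to 0.85 m from the base axis. Payload 10.4 kg.
Tool frame: the origin (TCP) lies at the centre of the arm's flange, where the gripper is bolted on; the fingertips stand 173 mm ahead of it and the grasp point (between the pads) lies 155 mm ahead of it; z points along the fingers, y is the line along which they close (so a half turn about z gives the same grasp; the last joint's range is limited). The gripper opens to 85 mm and grips with 20 to 120 N. Pads are 22 mm wide; open, the fingers measure 114 mm over their backs; the gripper's body (76 mm by 85 mm) begins 54 mm behind the grasp point. The pads swing forward as they close: fully open they stand 13 mm farther back than shut.
Start: joints at [-0.023, 0.332, -0.065, 1.46, 0.022, 1.35, -0.088], TCP at [0.625, 0, 0.405] pointing down, gripper open.
Joint ranges: [-2.6, 2.6], [-0.5, 2.12], [-1.47, 1.34], [0.16, 2.42], [-1.27, 4.41], [0.06, 2.06], [-2.6, 2.6]. Speed limits (rad/s): [2.22, 2.22, 2.79, 2.79, 3.14, 3.14, 3.14].

INTERFACE

Orientations are given as a unit quaternion [x, y, z, w].
In Python, from workcell import manip, viewer, finder gives the robot as it stands.
- The arm moves only by the tool arm_command, never from a script. Its argument "plan" is a list of rows, each an object with "dp": the shift along the tool's x, y, z in mm, a list of three; "spin": the turn about the tool's z in rad. A call has 1 to 5 rows; each row shifts and turns the commanded pose from where the row before left it, along the tool's axes as they then stand; what a row does not reach is not made up. A row lasts 1/10 s, in which the tool goes at most 50 mm and 8.59 degrees, less where a joint would pass 70% of its speed; a pose out of reach is approached as far as the arm can. A call is refused whole if a number of a shift passes 50 or a number of a turn 0.15, either way. A call with a gripper value outside its range is refused whole. "grip" is the closure, from -1 (fully open) to 1 (shut), set as the call begins (left out, the last holds). The fingers move at their own pace and stop on an object; "newtons" is the grip in N (left out, the last holds). Time passes only in rows, so rows that do not move let the fingers close. It gives the time, the measured TCP pose, the force, the opening and the grip force at its end, in the units of the state.
- manip.get_obs(): the state, without advancing time (a new reading comes with each control period).
- viewer.camera(name): name is "scene" or "side" or "wrist"; returns the picture (420x560x3 uint8, blue, green, red); there is no depth.
- viewer.camera_params(name): a dict with "vertical_fov" (degrees; the focal length in pixels is half the picture's height over the tangent of half this angle, whatever the lens; pixels are square), "cx", "cy" (the principal point, pixels), "R" (3x3) and "t" (3): a world point X has camera coordinates R X + t; the wrist camera has in their place "T_tool_cam" (4x4, takes a point from camera to tool coordinates, whose origin is the TCP and whose axes are the flange's). Camera axes: x right, y down, z forward; pixel columns grow to the right and rows downward; lengths in m; the calibration is good to about 2 mm. A picture is of the moment at which its call begins: read the wrist's pose just before it. camera_params takes no time and is no camera call.
- manip.hand_in(): hands the job in; it is judged then, once.
Trained networks look in the newest picture that a camera, given by its name, has taken for a name from the list of things; names that differ only in an ending like _2 or _b are one class to them, and where a whole thing is asked for, a point or a joint stands for the part that bears it (a point fixed in the world has none). Each returns a list of dicts, best first, with "score" (0 to 1); they miss things now and then, are a little off and sometimes report something else, mostly with a low value. They report only what shows in the picture. A call takes as long as a camera call.
- finder.find_in(camera, thing): "position" ([x, y, z] in m, in world coordinates, good to about 4 mm: the middle of the surface that is visible of it).
The state is a dict: "clock": time; "joint_pos": joint angles; "joint_velocities": joint speeds; "tau": joint torques, N m; "position": TCP position; "ee_rot": TCP orientation; "ft_force": force on the tool from outside, world axes, zero at the start; "torque": the same for the moment, N m; "grip_width": opening from 0.0 (shut) to 1.0 (fully open); "grasp_force": force on a finger pad.
Only numpy, scipy, OpenCV 4.12 (cv2) and the standard library are available. Lean on these libraries where they do the work, as an engineer would, in place of code of your own. Each camera call takes 0.05 s, during which the arm holds its last target. There are 200 camera calls.

TASK

Close the open dry-storage jar with the winged cap from the grey tray: set the cap level on the neck, turn it backward (anticlockwise seen from above) under light pressure until you feel it drop into the thread starts, then screw it forward (clockwise) until it sits fully down on the rim, and let go. Do it gently, never forcing a thread that resists, keep the cap upright throughout, and leave the other things on the bench where they are.

Things in the scene. Friction and masses are not known exactly. Their poses are not given: they have to be found in the camera images.
- cap: Black cap 58 mm across with a red bar grip (wing) on top, about 60 g, standing skirt down in the grey tray. Origin: centre of the skirt's lower edge, z up. The black top face is 26 mm up; the wing lies along the cap's x, 46 mm long, 14 mm thick (along y), from 26 to 51 mm up. The hollow skirt is 50 mm wide inside, flared at the mouth; its inner top is 21.9 mm up.
- cap_wing (a point): Centre of the cap's red wing, 38.5 mm above the cap's origin, axes as the cap's. Grip it across its thickness (fingers closing along y) with the fingertips a few mm above the black top face.
- cap_lugs (a point): Point on the cap's axis level with the undersides of its four inner lugs, 4 mm above the skirt's lower edge. The lugs stand 90 degrees apart, on the cap's +x, -x, +y and -y sides; each is 4 mm high, 14 degrees wide, its inner end 20.5 mm from the axis.
- neck_rim (a point): Centre of the jar's open white neck at its bevelled rim, 98 mm above the bench; z up. Tube 37 mm, threads 47 mm across: 1.5 mm side clearance for the cap. Height of the cap's origin against the rim: off centre, caught on the rim -4 mm or higher; on the stop blocks about -5; riding on the ridges about -8.5; dropped into the thread starts about -18; home -21.9 mm (inner top on the rim).
- neck_threads (a point): Point on the neck's axis level with the ridge tops, 5 mm below the rim. Four right-hand threads; each is a ridge of 62 degrees with level top, at its clockwise end a 6 degree stop block 3.5 mm higher, then a 22 degree gap. Their angle is unknown; these axes do not tell it. Lugs riding on ridges jam on the stop blocks if turned clockwise; anticlockwise they reach a gap within 90 degrees.
- neck_starts (a point): Point on the neck's axis at the thread starts, 14.2 mm below the rim, where the lugs rest after the drop. Turning on anticlockwise there meets the next stop block. Clockwise, the lugs run under the ridges in sloping grooves (1.2 mm play) and the cap sinks 4 mm more; it is home 50 to 70 degrees after the drop, where it tightens against the rim and a solid stop.
- jar: Amber jar 84 mm across with white neck, on a 104 mm square metal foot screwed to the bench; neither jar nor neck turns. Origin: centre of the foot's underside, on the neck's axis. Pressed down with 4 to 8 N the cap turns with less than 0.15 N m; 0.2 to 0.4 N m means a stop: a jam, or the thread home and tight. About 0.8 N m already overloads the thread.
- tray: Grey open parts tray 87 x 132 x 22 mm, fixed, floor 2 mm thick; origin centre of its underside, long side along its y. A tall dark shelf column stands on the bench between tray and jar but farther back, at about x 0.68, y -0.16: keep the arm and gripper in front of it.
- tape: Black roll of tape, 68 mm across, 19 mm high, lying loose; origin centre of its underside. To be left alone.
- battery_black: Black block battery 26 x 48 x 18 mm, loose; origin centre of its underside. To be left alone.
- battery_red: Red block battery 26 x 48 x 18 mm, loose; origin centre of its underside. To be left alone.
- clip: Red test clip 14 x 60 x 13 mm, loose; origin centre of its underside. To be left alone.
- marker: White marker pen with a black cap, 17 x 134 x 18 mm, loose; origin centre of its underside. To be left alone.

How it is judged:
On the way:
1. the cap has dropped into the thread starts: centred and level on the neck, its skirt's lower edge 15 to 20.5 mm below the rim, not yet screwed down (z of cap in the frame of neck_rim between -0.0205 and -0.015 m and horizontal distance between cap and neck_rim below 0.004 m and angle between cap's own z axis and vertical below 0.1 rad), for 0.1 s.
At the end, for the whole second after the job is handed in: The cap stands screwed down on the neck: its skirt's lower edge at least 20.9 mm below the rim (21.9 mm is fully home), within 4 mm of the neck's axis, tilted less than 0.06 rad and at rest; the cap is released (z of cap in the frame of neck_rim below -0.0209 m and horizontal distance between cap and neck_rim below 0.004 m and angle between cap's own z axis and vertical below 0.06 rad and linear speed of cap below 0.01 m/s); the robot touches nothing.
It fails at once if the thread is forced: more than 90 N between the cap and the jar (contact force between cap and jar above 90 N).
It fails at once if the cap is tipped more than 0.5 rad (angle between cap's own z axis and vertical above 0.5 rad).
It fails at once if a bystander is moved more than 20 mm (distance of any of tape, battery_black, battery_red, clip, marker from where it was at the start of the episode above 0.02 m).
It also fails if it takes over 72 s, if anything falls off the work surface, if the arm or the gripper's body presses on something with over 40 N, if the wrist force passes 120 N, or if a joint passes its speed limit or range.

## Working session

There is one attempt and no reset: what is moved stays moved. The work goes in short steps, Python scripts to look and compute and a tool call to move; the robot and the scene stay as the last step left them, time stands still between calls to the robot, and variables do not carry over. Pictures are saved under pics/ and viewed, at most 13 in all, crops included, and the job is handed in when it is done.

Besides the shell and the picture viewer there is one more tool, called in YAML: its name, and indented under it one key for each argument. arm_command: Moves the arm, as the interface text tells. Its arguments: {"type":"object","properties":{"plan":{"type":"array","items":{"type":"object","properties":{"dp":{"type":"array","items":{"type":"number"}},"spin":{"type":"number"}}}},"grip":{"type":"number"},"newtons":{"type":"number"}},"required":["plan"]}

```bash
mkdir -p pics; python3 - <<'E'
from workcell import manip, viewer, finder
import cv2,numpy as np
o=manip.get_obs();print({k:np.round(v,3).tolist() for k,v in o.items()})
ims=[]
for c in("scene","side"):
    im=viewer.camera(c);cv2.imwrite(f"pics/{c}0.png",im)
    for t in("cap","cap_wing","jar","neck_rim","tray"):
        print(c,t,[(np.round(d["position"],3).tolist(),round(d["score"],2)) for d in finder.find_in(c,t)[:2]])
p=viewer.camera_params("wrist");print(p)
E
```

```text
{'clock': 0.0, 'joint_pos': [-0.023, 0.333, -0.065, 1.461, 0.022, 1.35, -0.088], 'joint_velocities': [-0.001, 0.001, -0.0, 0.0, 0.0, 0.0, 0.001], 'tau': [0.0, -62.545, 0.05, -39.161, 0.016, 0.01, -0.0], 'position': [0.625, 0.0, 0.404], 'ee_rot': [0.707, 0.707, -0.001, -0.0], 'ft_force': [0.335, 0.353, 0.587], 'torque': [-0.011, -0.01, -0.022], 'grasp_force': 0.0, 'grip_width': 1.002}
scene cap [([0.487, -0.242, 0.029], 0.62)]
scene cap_wing [([0.488, -0.239, 0.027], 0.95), ([0.474, 0.04, 0.039], 0.41)]
scene jar [([0.471, 0.037, 0.042], 0.81)]
scene neck_rim [([0.472, 0.038, 0.038], 0.96)]
scene tray [([0.498, -0.275, 0.007], 0.95)]
side cap [([0.495, -0.242, 0.03], 0.85)]
side cap_wing [([0.495, -0.247, 0.028], 0.59), ([0.486, 0.033, 0.045], 0.55)]
side jar [([0.485, 0.032, 0.043], 0.74)]
side neck_rim [([0.486, 0.036, 0.046], 0.89)]
side tray [([0.509, -0.269, 0.006], 0.96)]
{'vertical_fov': 67.01353771893388, 'cx': 284.27127105558054, 'cy': 209.07301027614318, 'T_tool_cam': array([[ 6.58954899e-04, -9.65211729e-01, -2.61468707e-01,
         6.69375121e-02],
       [ 9.99999518e-01,  4.45638125e-04,  8.75131250e-04,
         1.33901077e-03],
       [-7.28166523e-04, -2.61469157e-01,  9.65211557e-01,
         3.06381067e-02],
       [ 0.00000000e+00,  0.00000000e+00,  0.00000000e+00,
         1.00000000e+00]])}
```

View pics/scene0.png

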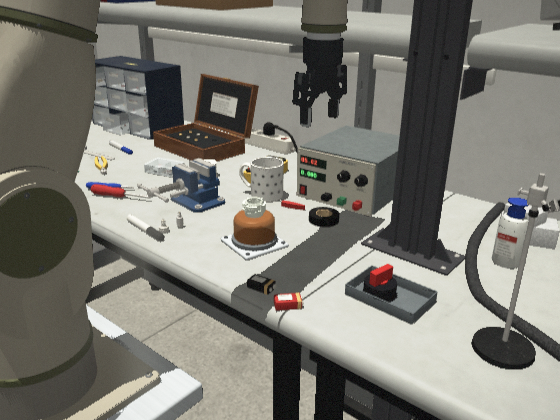

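View pics/side0.png

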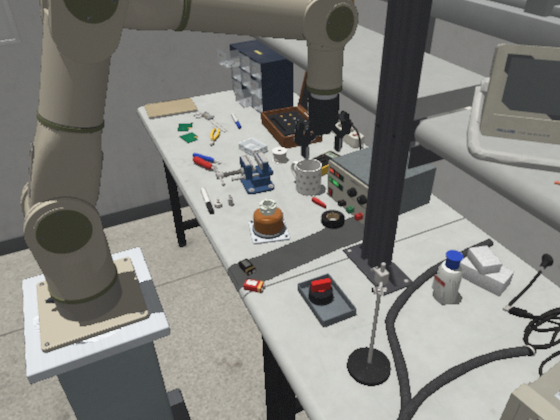

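arm_command:
  plan:
    - {"dp": [8,-35,0]}
    - {"dp": [8,-35,0]}
    - {"dp": [8,-35,0]}
    - {"dp": [8,-33,0]}
    - {"dp": [0,0,0]}

```text
invalid input at $.plan[0]: expected keys dp, spin
```

```bash
cat > h.py <<'E'
from workcell import manip, viewer, finder
import cv2,numpy as np
from scipy.spatial.transform import Rotation as Ro
def snap(name=None):
    o=manip.get_obs();im=viewer.camera("wrist")
    if name: cv2.imwrite(f"pics/{name}.png",im)
    return o,im
P=viewer.camera_params("wrist");f=210/np.tan(np.radians(P["vertical_fov"]/2))
def ray(o,u,v):
    T=np.eye(4);T[:3,:3]=Ro.from_quat(o["ee_rot"]).as_matrix();T[:3,3]=o["position"]
    T=T@P["T_tool_cam"]
    return T[:3,3],T[:3,:3]@np.array([(u-P["cx"])/f,(v-P["cy"])/f,1])
def atz(o,u,v,z):
    c,d=ray(o,u,v);return c+d*(z-c[2])/d[2]
def proj(o,X):
    T=np.eye(4);T[:3,:3]=Ro.from_quat(o["ee_rot"]).as_matrix();T[:3,3]=o["position"]
    q=np.linalg.inv(T@P["T_tool_cam"])@np.r_[X,1];return q[:2]/q[2]*f+[P["cx"],P["cy"]]
E
python3 - <<'E'
from h import *
o,im=snap("w1");print(o["position"],o["ee_rot"],o["clock"])
for t in("neck_rim","jar"):print(t,[(np.round(d["position"],3).tolist(),round(d["score"],2)) for d in finder.find_in("wrist",t)[:2]])
E
```

```text
[6.24999369e-01 2.58791835e-05 4.04730007e-01] [7.07096386e-01 7.07117175e-01 2.96428240e-05 2.26362356e-05] 0.6
neck_rim [([0.516, 0.066, 0.065], 0.81)]
jar [([0.514, 0.066, 0.067], 0.69)]
```

View pics/w1.png

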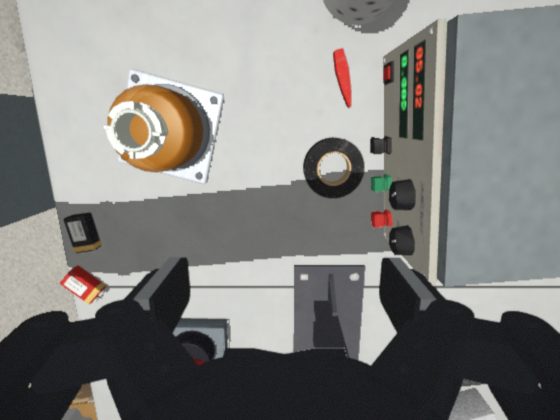

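The wrist view shows the neck rim at about (136,130), the jar's foot corners at (135,78) (215,97) (205,180), and the tray with the cap at the bottom (195,350).

```bash
python3 - <<'E'
from h import *
o=manip.get_obs()
print(atz(o,136,130,.098), [atz(o,*p,.0) for p in((131,70),(223,95),(209,183))])
E
```

```text
[0.50136974 0.06128645 0.098     ] [array([0.45928152, 0.12285766, 0.        ]), array([0.5584287 , 0.09715699, 0.        ]), array([ 0.53674834, -0.00214392,  0.        ])]
```

arm_command:
  plan:
    - {"dp": [-20,-35,0],"spin": 0}
    - {"dp": [-30,-35,0],"spin": 0}
    - {"dp": [-40,-35,0],"spin": 0}
    - {"dp": [-40,-33,0],"spin": 0}
    - {"dp": [-40,0,0],"spin": 0}

```text
clock: 1.25
position: [0.4871, -0.1677, 0.4054]
ee_rot: [0.707, 0.707, 0.0, 0.0]
ft_force: [1.5, -0.5, 0.4]
grip_width: 1.001
grasp_force: 0.0
```

arm_command:
  plan:
    - {"dp": [-40,0,0],"spin": 0}
    - {"dp": [-30,0,0],"spin": 0}
    - {"dp": [0,0,0],"spin": 0}
    - {"dp": [0,0,0],"spin": 0}

```text
clock: 1.65
position: [0.4902, -0.2364, 0.4046]
ee_rot: [0.708, 0.707, 0.0, -0.0]
ft_force: [-0.0, 0.5, -0.2]
grip_width: 1.001
grasp_force: 0.0
```

```bash
python3 - <<'E'
from h import *
o,im=snap("w2");print(o["position"],o["ee_rot"],o["clock"])
hsv=cv2.cvtColor(im,cv2.COLOR_BGR2HSV)
m=(((hsv[...,0]<8)|(hsv[...,0]>172))&(hsv[...,1]>150)&(hsv[...,2]>80)).astype(np.uint8)
n,l,s,c=cv2.connectedComponentsWithStats(m)
for i in range(1,n):
    if s[i,4]>200:
        r=cv2.minAreaRect(np.argwhere(l==i)[:,::-1].astype(np.float32));print(s[i],r,[atz(o,*p,.053).round(4) for p in cv2.boxPoints(r)])
print([(np.round(d["position"],3).tolist(),round(d["score"],2)) for d in finder.find_in("wrist","cap_wing")[:2]])
E
```

```text
[ 0.49018984 -0.23641559  0.40464239] [ 7.07515270e-01  7.06698046e-01  8.81762545e-05 -7.65639485e-05] 1.65
[146  63  42  41 415] ((166.42706298828125, 82.64910125732422), (36.51445007324219, 24.517419815063477), 40.10091018676758) [array([ 0.3599, -0.1302,  0.053 ]), array([ 0.3765, -0.114 ,  0.053 ]), array([ 0.4009, -0.1345,  0.053 ]), array([ 0.3843, -0.1514,  0.053 ])]
[271 172  45  25 774] ((293.71893310546875, 182.613525390625), (44.345359802246094, 21.366872787475586), 8.972626686096191) [array([ 0.4772, -0.2357,  0.053 ]), array([ 0.4809, -0.2139,  0.053 ]), array([ 0.5255, -0.2209,  0.053 ]), array([ 0.5226, -0.243 ,  0.053 ])]
[([0.503, -0.23, 0.027], 0.72)]
```

View pics/w2.png

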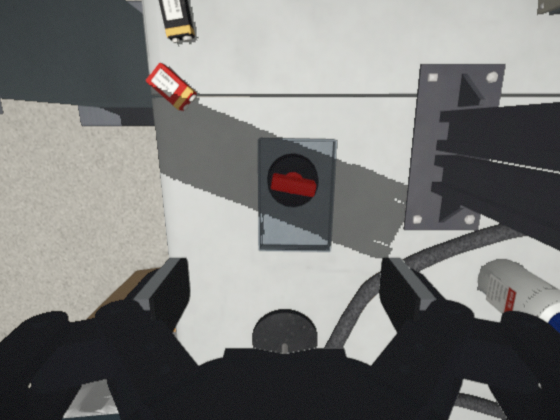

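The cap's disc is at about (293,180), its wing runs about 9° clockwise from world x, and the batteries are well off at (170,85). I will spin +1.73, centre, and look again.

```bash
python3 - <<'E'
from h import *
o=manip.get_obs();print(atz(o,293,180,.028),o["joint_pos"])
E
```

```text
[ 0.5018753  -0.22838572  0.028     ] [ 0.26603829  0.15096395  0.10773005  1.68431115 -0.01729751  1.3072944
  0.37861181]
```

arm_command:
  plan:
    - {"dp": [0,0,15],"spin": 0.145}
    - {"dp": [0,0,15],"spin": 0.145}
    - {"dp": [0,0,15],"spin": 0.145}
    - {"dp": [0,0,15],"spin": 0.145}
    - {"dp": [0,0,10],"spin": 0.145}

```text
clock: 2.25
position: [0.4905, -0.2346, 0.3338]
ee_rot: [0.913, 0.409, -0.0, -0.0]
ft_force: [1.4, -0.0, -0.3]
grip_width: 0.998
grasp_force: 0.0
```

arm_command:
  plan:
    - {"dp": [0,0,10],"spin": 0.145}
    - {"dp": [0,0,0],"spin": 0.145}
    - {"dp": [0,0,0],"spin": 0.145}
    - {"dp": [0,0,0],"spin": 0.145}
    - {"dp": [0,0,0],"spin": 0.145}

```text
clock: 2.75
position: [0.4907, -0.2347, 0.3248]
ee_rot: [0.998, 0.059, 0.0, -0.0]
ft_force: [-0.6, 1.0, -0.3]
grip_width: 1.001
grasp_force: 0.0
```

arm_command:
  plan:
    - {"dp": [0,0,0],"spin": 0.145}
    - {"dp": [0,0,0],"spin": 0.135}
    - {"dp": [0,0,0],"spin": 0}

```text
clock: 3.05
position: [0.4907, -0.2348, 0.3248]
ee_rot: [0.997, -0.08, 0.0, -0.0]
ft_force: [-0.7, 0.0, 0.6]
grip_width: 0.999
grasp_force: 0.0
```

```bash
python3 - <<'E'
from h import *
o,im=snap("w3");print(o["position"],o["ee_rot"],o["clock"],o["joint_pos"])
x=Ro.from_quat(o["ee_rot"]).as_matrix()
print("toolx ang",np.degrees(np.arctan2(x[1,0],x[0,0])))
hsv=cv2.cvtColor(im,cv2.COLOR_BGR2HSV)
m=(((hsv[...,0]<8)|(hsv[...,0]>172))&(hsv[...,1]>150)&(hsv[...,2]>80)).astype(np.uint8)
n,l,s,c=cv2.connectedComponentsWithStats(m)
for i in range(1,n):
    if s[i,4]>400:
        r=cv2.minAreaRect(np.argwhere(l==i)[:,::-1].astype(np.float32));print(s[i],r,[atz(o,*p,.053).round(4) for p in cv2.boxPoints(r)])
E
```

```text
[ 0.49066245 -0.23482769  0.32482138] [ 9.96833770e-01 -7.95132697e-02  1.63543352e-04 -2.17427804e-04] 3.05 [ 0.1266665   0.21328915  0.26732138  1.79363905 -0.06206737  1.14257269
 -1.31599401]
toolx ang -9.121182215822916
[ 268  168   27   60 1177] ((281.0, 197.5), (59.0, 26.0), 90.0) [array([ 0.5269, -0.2269,  0.053 ]), array([ 0.5238, -0.2464,  0.053 ]), array([ 0.4771, -0.2394,  0.053 ]), array([ 0.4804, -0.2188,  0.053 ])]
```

View pics/w3.png

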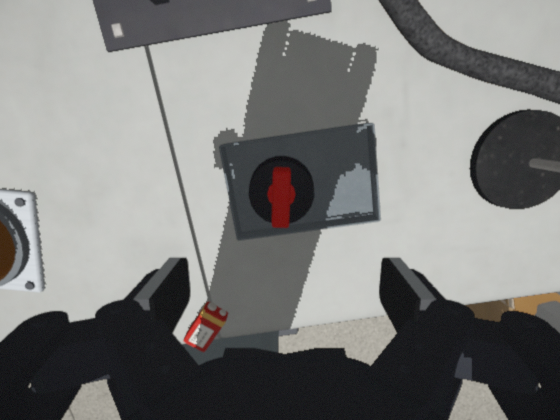

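```bash
python3 - <<'E'
from h import *
o=manip.get_obs()
R=Ro.from_quat(o["ee_rot"]).as_matrix()
for p in((281,197.5,.053),(281,190,.028)):
    X=atz(o,*p);print(X,R.T@(X-o["position"]),o["position"])
print(R)
E
```

```text
[ 0.50257354 -0.23316413  0.053     ] [ 0.01146063 -0.00359787  0.27182816] [ 0.49060906 -0.2350333   0.32482383]
[ 0.50340023 -0.23302417  0.028     ] [ 0.01224915 -0.0038551   0.29682846] [ 0.49060906 -0.2350333   0.32482383]
[[ 9.88100213e-01 -1.53811139e-01  3.19455133e-04]
 [-1.53811230e-01 -9.88100210e-01  2.82838706e-04]
 [ 2.72149941e-04 -3.28608773e-04 -9.99999909e-01]]
```

```bash
python3 - <<'E'
from h import *
print(P,f)
E
```

```text
{'vertical_fov': 67.01353771893388, 'cx': 284.27127105558054, 'cy': 209.07301027614318, 'T_tool_cam': array([[ 6.59352627e-04, -9.65312311e-01, -2.61097124e-01,
         6.73478603e-02],
       [ 9.99999704e-01,  7.40338704e-04, -2.11820159e-04,
        -9.87143617e-04],
       [ 3.97772913e-04, -2.61096906e-01,  9.65312513e-01,
         3.06387498e-02],
       [ 0.00000000e+00,  0.00000000e+00,  0.00000000e+00,
         1.00000000e+00]])} 317.19396605458707
```

```bash
for k in 1 2 ; do python3 - <<'E'
from workcell import viewer
import numpy as np
A=np.array([viewer.camera_params("wrist")["T_tool_cam"] for _ in range(200)])
print(A.mean(0)[:3,3],A.std(0)[:3,3],A.mean(0)[:3,2])
E
done
```

```text
[ 0.06734786 -0.00098714  0.03063875] [3.60822483e-16 0.00000000e+00 6.24500451e-17] [-2.61097124e-01 -2.11820159e-04  9.65312513e-01]
[ 0.06734786 -0.00098714  0.03063875] [3.60822483e-16 0.00000000e+00 6.24500451e-17] [-2.61097124e-01 -2.11820159e-04  9.65312513e-01]
```

arm_command:
  plan:
    - {"dp": [6,-1,20],"spin": 0}
    - {"dp": [5,-1,25],"spin": 0}
    - {"dp": [0,0,20],"spin": 0}
    - {"dp": [0,0,0],"spin": 0}

```text
clock: 3.5
position: [0.5008, -0.2348, 0.2572]
ee_rot: [0.997, -0.077, -0.002, -0.001]
ft_force: [-0.4, -0.3, -0.3]
grip_width: 0.999
grasp_force: 0.0
```

```bash
sed -i 's/^P=.*/&\nT0=np.eye(4);T0[:3,:3]=Ro.from_euler("z",90,degrees=True).as_matrix()@Ro.from_euler("x",-15.14,degrees=True).as_matrix();T0[:3,3]=[.067,0,.0306];TT=P["T_tool_cam"];P["T_tool_cam"]=T0/' h.py
cat >> h.py <<'E'
def red(o,im,z):
    hsv=cv2.cvtColor(im,cv2.COLOR_BGR2HSV)
    m=(((hsv[...,0]<8)|(hsv[...,0]>172))&(hsv[...,1]>150)&(hsv[...,2]>70)).astype(np.uint8)
    n,l,s,c=cv2.connectedComponentsWithStats(m)
    R=Ro.from_quat(o["ee_rot"]).as_matrix()
    for i in range(1,n):
        if s[i,4]>600:
            r=cv2.minAreaRect(np.argwhere(l==i)[:,::-1].astype(np.float32))
            print(s[i],r[1:],"tool mm",(R.T@(atz(o,*r[0],z)-o["position"])*1e3).round(1))
E
python3 - <<'E'
from h import *
o,im=snap("w4");print(TT[:3,3],TT[:3,2],T0[:3,2],T0[:3,1]);print(o["position"]);red(o,im,.053)
E
```

```text
[ 0.06734713 -0.00098721  0.03063372] [-2.61097499e-01 -2.08154646e-04  9.65312412e-01] [-2.61178472e-01  5.79932707e-17  9.65290529e-01] [-9.65290529e-01  2.14337554e-16 -2.61178472e-01]
[ 0.50077134 -0.2348493   0.25720054]
[ 264  195   37   82 2175] ((81.0, 36.0), 90.0) tool mm [  4.2  -1.3 204.2]
```

View pics/w4.png

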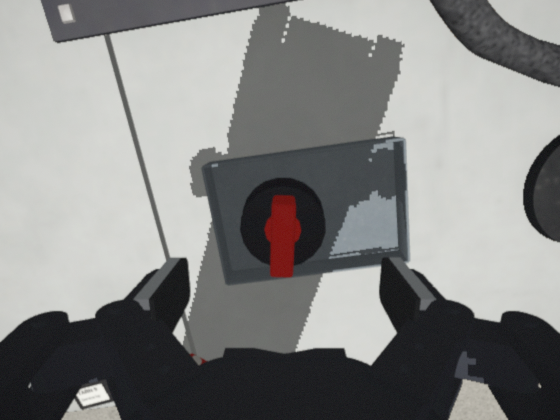

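```bash
python3 - <<'E'
from h import *
o=manip.get_obs()
R=Ro.from_quat(o["ee_rot"]).as_matrix();print(o["position"],o["ee_rot"])
t=lambda o,p,z:((R.T@(atz(o,*p,z)-o["position"]))*1e3).round(1)
print("bot",t(o,(282,277),.053),"top",t(o,(282,195),.028),"disc",t(o,(283,178),.028),t(o,(283,268),.028),t(o,(240,223),.028),t(o,(325,223),.028))
o["position"]=np.array([.49066,-.2349,.32482])
print("old bot",t(o,(281,228),.053),"top",t(o,(281,168),.028),"disc",t(o,(281,156),.028),t(o,(281,223.5),.028))
E
```

```text
[ 0.50122819 -0.23532174  0.25896272] [ 9.96977646e-01 -7.76800803e-02 -1.12029645e-03 -3.50645853e-04]
bot [-23.3  -1.4 206. ] top [ 22.2  -1.5 230.9] disc [ 33.3  -0.8 230.9] [-29.3  -0.9 231. ] [  3.2 -29.3 231. ] [  3.2  27.  230.9]
old bot [-14.   -2.6 271.9] top [ 30.7  -2.7 296.8] disc [ 40.7  -2.7 296.7] [-18.2  -2.9 296.9]
```

arm_command:
  plan:
    - {"dp": [0,-1,20],"spin": 0}
    - {"dp": [0,0,18],"spin": 0}
    - {"dp": [0,0,14],"spin": 0}
    - {"dp": [0,0,0],"spin": 0}
    - {"dp": [0,0,0],"spin": 0}

```text
clock: 4.05
position: [0.5019, -0.2351, 0.2085]
ee_rot: [0.997, -0.079, 0.0, 0.0]
ft_force: [-0.4, -0.0, -0.1]
grip_width: 1.003
grasp_force: 0.0
```

arm_command:
  plan:
    - {"dp": [0,0,0],"spin": 0}
    - {"dp": [0,0,0],"spin": 0}
    - {"dp": [0,0,0],"spin": 0}
    - {"dp": [0,0,0],"spin": 0}
    - {"dp": [0,0,0],"spin": 0}
  grip: 1
  newtons: 40

```text
clock: 4.55
position: [0.5017, -0.2349, 0.2079]
ee_rot: [0.997, -0.079, 0.0, -0.0]
ft_force: [-1.2, 0.8, 7.3]
grip_width: 0.158
grasp_force: 44.2
```

arm_command:
  plan:
    - {"dp": [0,0,0],"spin": 0}
    - {"dp": [0,0,0],"spin": 0}
    - {"dp": [0,0,0],"spin": 0}
    - {"dp": [0,0,0],"spin": 0}
    - {"dp": [0,0,0],"spin": 0}

```text
clock: 5.05
position: [0.5017, -0.235, 0.2079]
ee_rot: [0.997, -0.08, 0.0, 0.0]
ft_force: [-1.4, 0.9, 4.9]
grip_width: 0.156
grasp_force: 43.3
```

arm_command:
  plan:
    - {"dp": [0,0,-15],"spin": 0}
    - {"dp": [0,0,-30],"spin": 0}
    - {"dp": [0,0,-35],"spin": 0}
    - {"dp": [0,0,-35],"spin": 0}
    - {"dp": [0,0,-25],"spin": 0}

```text
clock: 5.55
position: [0.5015, -0.2352, 0.3509]
ee_rot: [0.997, -0.08, 0.001, 0.0]
ft_force: [0.8, 0.3, -0.8]
grip_width: 0.15
grasp_force: 42.6
```

```bash
python3 - <<'E'
from h import *
o,im=snap("w5");print(o["position"],o["ee_rot"],o["grip_width"],o["ft_force"],TT[:3,3]);red(o,im,o["position"][2]-.155)
E
```

```text
[ 0.50151479 -0.23519119  0.35093127] [ 9.96817668e-01 -7.97060535e-02  1.18036126e-03  2.98103047e-04] 0.1504521814938178 [ 0.84642168  0.28688997 -0.76969887] [ 0.06734311 -0.00099322  0.03064059]
[ 268  221   34  111 3346] ((110.0, 33.0), 90.0) tool mm [3.50e+00 1.00e-01 1.55e+02]
```

View pics/w5.png

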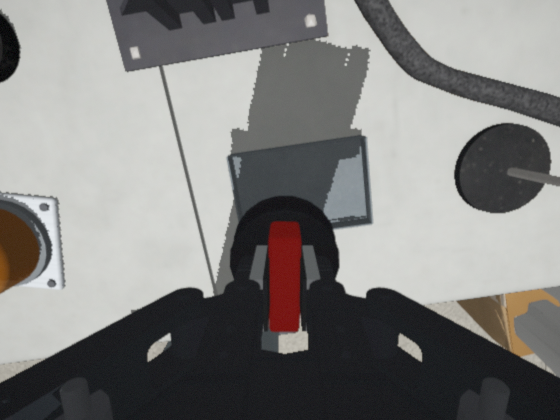

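arm_command:
  plan:
    - {"dp": [-12,-30,0],"spin": 0}
    - {"dp": [-17,-42,0],"spin": 0}
    - {"dp": [-17,-42,0],"spin": 0}
    - {"dp": [-17,-42,0],"spin": 0}
    - {"dp": [-17,-42,0],"spin": 0}

```text
clock: 6.1
position: [0.4531, -0.0253, 0.3483]
ee_rot: [0.997, -0.08, 0.0, 0.0]
ft_force: [1.9, 0.8, -0.1]
grip_width: 0.151
grasp_force: 42.6
```

arm_command:
  plan:
    - {"dp": [-15,-40,0],"spin": 0}
    - {"dp": [-11,-30,0],"spin": 0}
    - {"dp": [0,-14,0],"spin": 0}
    - {"dp": [0,0,0],"spin": 0}
    - {"dp": [0,0,0],"spin": 0}

```text
clock: 6.6
position: [0.4419, 0.0592, 0.3478]
ee_rot: [0.997, -0.08, 0.0, 0.0]
ft_force: [-0.0, -0.8, -0.5]
grip_width: 0.149
grasp_force: 42.6
```

```bash
python3 - <<'E'
from h import *
o,im=snap("w6");print(o["position"],o["ee_rot"],o["grip_width"],o["ft_force"],TT[:3,3]);red(o,im,o["position"][2]-.155)
R=Ro.from_quat(o["ee_rot"]).as_matrix();z=o["position"][2]
print([(R.T@(atz(o,285,v,z-h)-o["position"])*1e3).round(1) for v,h in((332,.155),(221,.180))])
print([(np.round(d["position"],3).tolist(),round(d["score"],2)) for d in finder.find_in("wrist","neck_rim")[:2]])
E
```

```text
[0.44193385 0.05915668 0.34784795] [ 9.96793857e-01 -8.00121560e-02  8.46684783e-05  2.31663723e-04] 0.1493189301270608 [-0.04591117 -0.79977699 -0.54883772] [ 0.06734191 -0.00099438  0.0306378 ]
[455 214  47  43 670] ((30.418010711669922, 38.87398147583008), 40.23635482788086) tool mm [ 22.3  80.3 155. ]
[ 268  221   34  111 3385] ((110.0, 33.0), 90.0) tool mm [3.50e+00 1.00e-01 1.55e+02]
[array([-24.5,   0.3, 155. ]), array([ 20.5,   0.4, 180. ])]
[([0.497, 0.059, 0.066], 0.8)]
```

View pics/w6.png

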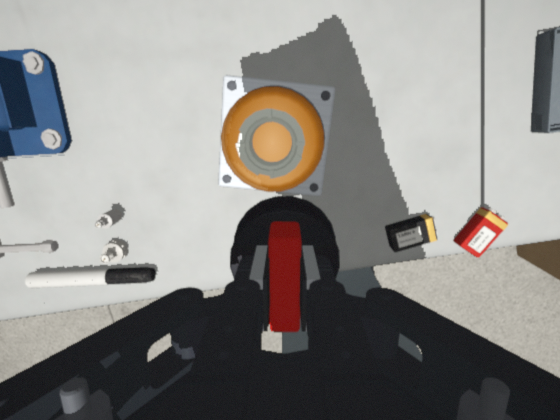

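```bash
python3 - <<'E'
from h import *
im=cv2.imread("pics/w6.png");c=im[80:205,205:340]
cv2.imwrite("pics/w6c.png",cv2.resize(c,None,fx=4.5,fy=4.5,interpolation=cv2.INTER_CUBIC))
E
```

```text
(no output)
```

View pics/w6c.png

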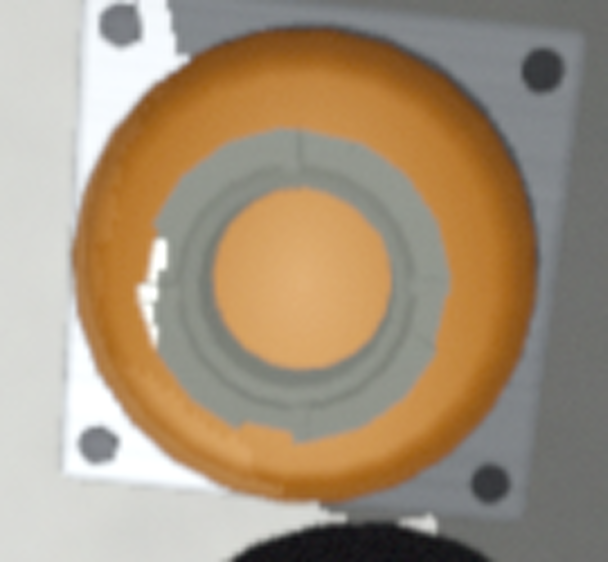

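```bash
python3 - <<'E'
from h import *
o=manip.get_obs();R=Ro.from_quat(o["ee_rot"]).as_matrix();print(o["position"])
for p,z in (((271,143.7),.097),((270.9,142.9),.092)):
  for T in(T0,TT):
    P["T_tool_cam"]=T
    X=atz(o,*p,z);print(X.round(4),(R.T@(X-o["position"])*1e3).round(1))
E
```

```text
[0.44190428 0.05870242 0.34770551]
[0.4962 0.0589 0.097 ] [ 53.6  -9.  250.7]
[0.4967 0.0599 0.097 ] [ 53.9 -10.1 250.7]
[0.4965 0.0591 0.092 ] [ 53.8  -9.3 255.7]
[0.497  0.0601 0.092 ] [ 54.2 -10.4 255.7]
```

arm_command:
  plan:
    - {"dp": [28,-5,0],"spin": 0}
    - {"dp": [27,-4,0],"spin": 0}
    - {"dp": [0,0,20],"spin": 0}
    - {"dp": [0,0,14],"spin": 0}
    - {"dp": [0,0,0],"spin": 0}

```text
clock: 7.2
position: [0.4965, 0.0594, 0.3115]
ee_rot: [0.997, -0.08, -0.002, 0.001]
ft_force: [-0.6, -0.6, -0.9]
grip_width: 0.159
grasp_force: 42.6
```

```bash
python3 - <<'E'
from h import *
o=manip.get_obs();print(o["position"],o["ee_rot"],o["ft_force"],o["torque"],o["joint_pos"])
a=viewer.camera("side");b=viewer.camera("scene")
def crop(im,n):
    p=viewer.camera_params(n);X=p["R"]@np.array([.4965,.059,.11])+p["t"];ff=210/np.tan(np.radians(p["vertical_fov"]/2))
    u,v=(X[:2]/X[2]*ff+[p["cx"],p["cy"]]).astype(int);print(n,u,v)
    return cv2.resize(im[max(v-45,0):v+45,max(u-45,0):u+45],(400,400),interpolation=cv2.INTER_CUBIC)
cv2.imwrite("pics/c7.png",np.hstack([crop(a,"side"),crop(b,"scene")]))
E
```

```text
[0.49651494 0.05944065 0.31148579] [ 9.96779218e-01 -8.01653080e-02 -2.05810668e-03  6.91364437e-04] [-0.60427186 -0.58581974 -0.88171801] [-0.03069508 -0.03264144 -0.02065164] [-2.13647828e-01  1.37495529e-01  3.26463544e-03  1.90204583e+00
 -3.38213341e-04  1.10639187e+00 -1.94156044e+00]
side 267 198
scene 255 193
```

View pics/c7.png

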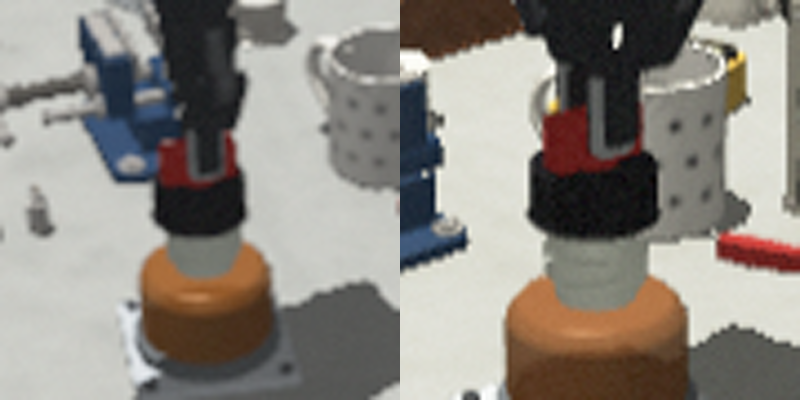

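```bash
python3 - <<'E'
from h import *
for n in("side","scene"):
    p=viewer.camera_params(n);ff=210/np.tan(np.radians(p["vertical_fov"]/2))
    def pr(X):
        X=p["R"]@np.array(X)+p["t"];return (X[:2]/X[2]*ff+[p["cx"],p["cy"]])
    c=np.array([.4965,.059]);u0=pr([*c,.11])[0]
    print(n,[round((pr([*(c+d),z])[0]-u0)*400/90,1) for d,z in(((0,0),.03),((0,0),.085),((0,0),.12),((.005,0),.11),((0,.005),.11))])
E
```

```text
side [np.float64(4.1), np.float64(1.3), np.float64(-0.5), np.float64(7.4), np.float64(-3.3)]
scene [np.float64(1.3), np.float64(0.4), np.float64(-0.2), np.float64(7.5), np.float64(-8.2)]
```

The cap hangs over the neck, perhaps 1 mm short in x (cap axis at column 200 against neck 204, and 594 against 598). I will correct by 1 mm and descend slowly.

arm_command:
  plan:
    - {"dp": [1,0,4],"spin": 0}
    - {"dp": [0,0,3],"spin": 0}
    - {"dp": [0,0,2],"spin": 0}
    - {"dp": [0,0,2],"spin": 0}
    - {"dp": [0,0,0],"spin": 0}

```text
clock: 7.8
position: [0.4983, 0.0603, 0.3025]
ee_rot: [0.997, -0.079, -0.0, 0.0]
ft_force: [0.5, 0.1, 0.3]
grip_width: 0.153
grasp_force: 42.6
```

arm_command:
  plan:
    - {"dp": [0,0,1],"spin": 0}
    - {"dp": [0,0,1],"spin": 0}
    - {"dp": [0,0,1],"spin": 0}
    - {"dp": [0,0,0],"spin": 0}

```text
clock: 8.2
position: [0.4983, 0.0603, 0.2996]
ee_rot: [0.997, -0.079, -0.0, 0.0]
ft_force: [-0.0, -0.3, 0.4]
grip_width: 0.153
grasp_force: 42.6
```

arm_command:
  plan:
    - {"dp": [0,0,1],"spin": 0}
    - {"dp": [0,0,0],"spin": 0}
    - {"dp": [0,0,1],"spin": 0}
    - {"dp": [0,0,0],"spin": 0}

```text
clock: 8.6
position: [0.4984, 0.0603, 0.2979]
ee_rot: [0.997, -0.08, 0.0, -0.0]
ft_force: [-1.3, 0.3, 0.7]
grip_width: 0.154
grasp_force: 42.9
```

arm_command:
  plan:
    - {"dp": [0,0,1],"spin": 0}
    - {"dp": [0,0,0],"spin": 0}
    - {"dp": [0,0,0.5],"spin": 0}
    - {"dp": [0,0,0],"spin": 0}

```text
clock: 9.0
position: [0.4986, 0.0603, 0.2974]
ee_rot: [0.997, -0.08, 0.001, -0.0]
ft_force: [-4.6, -0.5, 12.1]
grip_width: 0.153
grasp_force: 44.5
```

arm_command:
  plan:
    - {"dp": [-0.4,0,-0.4],"spin": 0}
    - {"dp": [0,0,0],"spin": -0.06}
    - {"dp": [0,0,0],"spin": -0.06}
    - {"dp": [0,0,0],"spin": -0.06}
    - {"dp": [0,0,0],"spin": 0}

```text
clock: 9.5
position: [0.4985, 0.0607, 0.2976]
ee_rot: [1.0, 0.012, 0.001, -0.0]
ft_force: [0.7, 1.5, 5.0]
grip_width: 0.153
grasp_force: 43.4
```

```bash
cat > s.py <<'E'
from h import *
o=manip.get_obs();R=Ro.from_quat(o["ee_rot"]).as_matrix()
print(o["position"].round(4),"yaw",np.degrees(np.arctan2(R[1,0],R[0,0])).round(1),"F",o["ft_force"].round(1),"Ftool",(R.T@o["ft_force"]).round(1),"M",o["torque"].round(2),"j7",o["joint_pos"][6].round(2))
E
python3 s.py
```

```text
[0.4985 0.0607 0.2976] yaw 1.3 F [0.7 1.5 5. ] Ftool [ 0.7 -1.5 -5. ] M [ 0.27 -0.04  0.02] j7 -1.76
```

arm_command:
  plan:
    - {"dp": [0,-0.1,0],"spin": -0.06}
    - {"dp": [0,-0.1,0],"spin": -0.06}
    - {"dp": [0,-0.1,0],"spin": -0.06}
    - {"dp": [0,-0.1,0],"spin": -0.06}
    - {"dp": [0,0,0],"spin": 0}

```text
clock: 10.0
position: [0.4979, 0.0607, 0.2965]
ee_rot: [0.991, 0.13, -0.0, -0.0]
ft_force: [0.2, -0.1, -0.5]
grip_width: 0.151
grasp_force: 42.6
```

```bash
python3 s.py
```

```text
[0.4979 0.0607 0.2965] yaw 15.0 F [ 0.2 -0.1 -0.5] Ftool [0.2 0.1 0.5] M [-0.05  0.01  0.03] j7 -1.53
```

arm_command:
  plan:
    - {"dp": [0,0,1],"spin": 0}
    - {"dp": [0,0,0],"spin": 0}
    - {"dp": [0,0,1],"spin": 0}
    - {"dp": [0,0,0],"spin": 0}

```text
clock: 10.4
position: [0.498, 0.0608, 0.2947]
ee_rot: [0.992, 0.13, 0.0, -0.0]
ft_force: [-0.5, 0.5, 0.9]
grip_width: 0.157
grasp_force: 42.8
```

```bash
python3 s.py
```

```text
[0.498  0.0608 0.2947] yaw 14.9 F [-0.5  0.5  0.9] Ftool [-0.3 -0.6 -0.9] M [ 0.01  0.11 -0.04] j7 -1.53
```

arm_command:
  plan:
    - {"dp": [0,0,0.7],"spin": 0}
    - {"dp": [0,0,0],"spin": 0}
    - {"dp": [0,0,0.5],"spin": 0}
    - {"dp": [0,0,0],"spin": 0}

```text
clock: 10.8
position: [0.4981, 0.0607, 0.2944]
ee_rot: [0.992, 0.13, 0.0, -0.0]
ft_force: [-3.3, -0.4, 9.9]
grip_width: 0.154
grasp_force: 44.1
```

```bash
python3 s.py
```

```text
[0.4981 0.0607 0.2944] yaw 14.9 F [-3.3 -0.4  9.9] Ftool [-3.3 -0.4 -9.9] M [-0.14  0.93 -0.03] j7 -1.53
```

arm_command:
  plan:
    - {"dp": [-0.3,0,-0.2],"spin": -0.05}
    - {"dp": [0,-0.1,0],"spin": -0.05}
    - {"dp": [0,-0.1,0],"spin": -0.05}
    - {"dp": [0,-0.1,0],"spin": -0.05}
    - {"dp": [0,0,0],"spin": 0}

```text
clock: 11.3
position: [0.498, 0.0611, 0.2945]
ee_rot: [0.973, 0.229, 0.001, -0.0]
ft_force: [0.8, 0.0, 6.0]
grip_width: 0.152
grasp_force: 43.5
```

```bash
python3 s.py
```

```text
[0.498  0.0611 0.2945] yaw 26.5 F [0.8 0.  6. ] Ftool [ 0.7  0.4 -6. ] M [ 0.13  0.08 -0.02] j7 -1.33
```

arm_command:
  plan:
    - {"dp": [0,-0.1,0],"spin": -0.05}
    - {"dp": [0,-0.1,0],"spin": -0.05}
    - {"dp": [0,-0.1,0],"spin": -0.05}
    - {"dp": [0,0,0],"spin": 0}

```text
clock: 11.7
position: [0.4978, 0.0614, 0.2945]
ee_rot: [0.953, 0.301, 0.001, 0.0]
ft_force: [0.9, 0.5, 5.4]
grip_width: 0.152
grasp_force: 43.5
```

```bash
python3 s.py
```

```text
[0.4978 0.0614 0.2945] yaw 35.1 F [0.9 0.5 5.4] Ftool [ 1.   0.2 -5.4] M [ 0.1  -0.01  0.06] j7 -1.18
```

arm_command:
  plan:
    - {"dp": [0,-0.1,0],"spin": -0.05}
    - {"dp": [0,-0.1,0],"spin": -0.05}
    - {"dp": [0,-0.1,0],"spin": -0.05}
    - {"dp": [0,0,0],"spin": 0}

```text
clock: 12.1
position: [0.4977, 0.0617, 0.2945]
ee_rot: [0.928, 0.372, 0.001, 0.0]
ft_force: [0.7, -0.1, 6.0]
grip_width: 0.15
grasp_force: 43.4
```

```bash
python3 s.py
```

```text
[0.4977 0.0617 0.2945] yaw 43.7 F [ 0.7 -0.1  6. ] Ftool [ 0.5  0.6 -6. ] M [0.12 0.05 0.04] j7 -1.03
```

arm_command:
  plan:
    - {"dp": [0,-0.1,0],"spin": -0.05}
    - {"dp": [0,-0.1,0],"spin": -0.05}
    - {"dp": [0,-0.1,0],"spin": -0.05}
    - {"dp": [0,-0.1,0],"spin": -0.05}
    - {"dp": [0,0,0],"spin": 0}

```text
clock: 12.6
position: [0.4974, 0.062, 0.2945]
ee_rot: [0.886, 0.463, 0.001, 0.0]
ft_force: [0.4, 0.3, 5.4]
grip_width: 0.147
grasp_force: 43.4
```

arm_command:
  plan:
    - {"dp": [0,-0.1,0],"spin": -0.03}
    - {"dp": [0,-0.1,0],"spin": -0.03}
    - {"dp": [0,0,0],"spin": 0}

```text
clock: 12.9
position: [0.4972, 0.062, 0.2945]
ee_rot: [0.872, 0.489, 0.001, 0.0]
ft_force: [0.3, 0.3, 6.3]
grip_width: 0.15
grasp_force: 43.4
```

```bash
python3 s.py
```

```text
[0.4972 0.062  0.2945] yaw 58.5 F [0.3 0.3 6.3] Ftool [ 0.4  0.1 -6.3] M [ 0.16  0.07 -0.  ] j7 -0.78
```

arm_command:
  plan:
    - {"dp": [0,-0.1,0],"spin": -0.03}
    - {"dp": [0,-0.1,0],"spin": -0.03}
    - {"dp": [0,0,0],"spin": 0}

```text
clock: 13.2
position: [0.497, 0.0621, 0.2943]
ee_rot: [0.857, 0.515, 0.001, 0.0]
ft_force: [0.9, 0.2, 5.4]
grip_width: 0.15
grasp_force: 43.4
```

arm_command:
  plan:
    - {"dp": [0,-0.1,0],"spin": -0.03}
    - {"dp": [0,0,0],"spin": -0.02}
    - {"dp": [0,0,0],"spin": 0}

```text
clock: 13.5
position: [0.4963, 0.062, 0.2934]
ee_rot: [0.844, 0.536, -0.0, -0.0]
ft_force: [0.7, 0.9, 0.7]
grip_width: 0.152
grasp_force: 42.8
```

The force has vanished, so the lugs are at the gap. I will turn a hair more and lower.

arm_command:
  plan:
    - {"dp": [0,0,0],"spin": -0.02}
    - {"dp": [0,0,1.5],"spin": 0}
    - {"dp": [0,0,1.5],"spin": 0}
    - {"dp": [0,0,0],"spin": 0}

```text
clock: 13.9
position: [0.4963, 0.0621, 0.2901]
ee_rot: [0.839, 0.544, -0.0, -0.0]
ft_force: [-0.1, 2.8, -1.6]
grip_width: 0.151
grasp_force: 42.4
```

```bash
python3 s.py
```

```text
[0.4963 0.0621 0.2901] yaw 65.9 F [-0.1  2.8 -1.6] Ftool [ 2.5 -1.2  1.6] M [ 0.5  -0.24  0.04] j7 -0.65
```

arm_command:
  plan:
    - {"dp": [0.2,0,1.5],"spin": 0}
    - {"dp": [0,0,1.5],"spin": 0}
    - {"dp": [0,0,1],"spin": 0}
    - {"dp": [0,0,0],"spin": 0}

```text
clock: 14.3
position: [0.4964, 0.0618, 0.2863]
ee_rot: [0.839, 0.544, -0.0, 0.0]
ft_force: [0.3, -0.4, -0.2]
grip_width: 0.149
grasp_force: 42.6
```

arm_command:
  plan:
    - {"dp": [0,0,0.7],"spin": 0}
    - {"dp": [0,0,0],"spin": 0}
    - {"dp": [0,0,0.5],"spin": 0}
    - {"dp": [0,0,0],"spin": 0}

```text
clock: 14.7
position: [0.4966, 0.0621, 0.2855]
ee_rot: [0.839, 0.544, 0.0, 0.0]
ft_force: [-0.4, 0.1, 0.7]
grip_width: 0.15
grasp_force: 42.8
```

```bash
python3 s.py
```

```text
[0.4966 0.0621 0.2855] yaw 65.9 F [-0.4  0.1  0.7] Ftool [-0.1 -0.4 -0.7] M [-0.07  0.09 -0.02] j7 -0.65
```

arm_command:
  plan:
    - {"dp": [0,0,0.5],"spin": 0}
    - {"dp": [0,0,0],"spin": 0}
    - {"dp": [0,0,0.5],"spin": 0}
    - {"dp": [0,0,0],"spin": 0}

```text
clock: 15.1
position: [0.4967, 0.0621, 0.2852]
ee_rot: [0.839, 0.544, 0.0, 0.0]
ft_force: [-2.7, -1.4, 8.5]
grip_width: 0.154
grasp_force: 44.0
```

```bash
python3 s.py
```

```text
[0.4967 0.0621 0.2852] yaw 65.9 F [-2.7 -1.4  8.5] Ftool [-2.3 -1.9 -8.5] M [-0.26  0.82  0.09] j7 -0.65
```

arm_command:
  plan:
    - {"dp": [-0.2,-0.1,-0.1],"spin": 0.03}
    - {"dp": [0,0.1,0.15],"spin": 0.05}
    - {"dp": [0,0.1,0.18],"spin": 0.05}
    - {"dp": [0,0.1,0.18],"spin": 0.05}
    - {"dp": [0,0,0],"spin": 0}

```text
clock: 15.6
position: [0.4972, 0.0618, 0.285]
ee_rot: [0.885, 0.466, 0.001, 0.0]
ft_force: [-0.2, 0.0, 7.0]
grip_width: 0.15
grasp_force: 43.6
```

```bash
python3 s.py
```

```text
[0.4972 0.0618 0.285 ] yaw 55.5 F [-0.2  0.   7. ] Ftool [-0.1 -0.1 -7. ] M [-0.23  0.05 -0.1 ] j7 -0.83
```

arm_command:
  plan:
    - {"dp": [0,0.1,0.18],"spin": 0.05}
    - {"dp": [0,0.1,0.18],"spin": 0.05}
    - {"dp": [0,0.1,0.18],"spin": 0.05}
    - {"dp": [0,0,0],"spin": 0}

```text
clock: 16.0
position: [0.4975, 0.0617, 0.2844]
ee_rot: [0.917, 0.398, 0.001, 0.0]
ft_force: [-1.0, -0.5, 6.4]
grip_width: 0.154
grasp_force: 43.5
```

```bash
python3 s.py
```

```text
[0.4975 0.0617 0.2844] yaw 46.9 F [-1.  -0.5  6.4] Ftool [-1.  -0.4 -6.4] M [-0.23  0.01 -0.08] j7 -0.98
```

arm_command:
  plan:
    - {"dp": [-0.1,0.1,0.19],"spin": 0.05}
    - {"dp": [0,0.1,0.19],"spin": 0.05}
    - {"dp": [0,0.1,0.19],"spin": 0.05}
    - {"dp": [0,0.1,0.19],"spin": 0.05}
    - {"dp": [0,0,0],"spin": 0}

```text
clock: 16.5
position: [0.4976, 0.0613, 0.2834]
ee_rot: [0.952, 0.305, 0.001, 0.0]
ft_force: [0.8, -1.2, 6.1]
grip_width: 0.155
grasp_force: 43.4
```

```bash
python3 s.py
```

```text
[0.4976 0.0613 0.2834] yaw 35.5 F [ 0.8 -1.2  6.1] Ftool [-0.   1.5 -6.1] M [-0.21 -0.02 -0.  ] j7 -1.17
```

arm_command:
  plan:
    - {"dp": [0,0.15,0.2],"spin": 0.05}
    - {"dp": [0,0.1,0.2],"spin": 0.05}
    - {"dp": [0,0.1,0.2],"spin": 0.05}
    - {"dp": [0,0.1,0.2],"spin": 0.05}
    - {"dp": [0,0,0],"spin": 0}

```text
clock: 17.0
position: [0.4977, 0.061, 0.2825]
ee_rot: [0.978, 0.209, 0.001, 0.0]
ft_force: [0.3, 0.1, 5.1]
grip_width: 0.153
grasp_force: 43.4
```

```bash
python3 s.py
```

```text
[0.4977 0.061  0.2825] yaw 24.1 F [0.3 0.1 5.1] Ftool [ 0.3  0.1 -5.1] M [-0.1  -0.02 -0.04] j7 -1.37
```

arm_command:
  plan:
    - {"dp": [0,0.1,0.22],"spin": 0.05}
    - {"dp": [0,0.1,0.22],"spin": 0.05}
    - {"dp": [0,0.1,0.22],"spin": 0.05}
    - {"dp": [0,0,0],"spin": 0}

```text
clock: 17.4
position: [0.4978, 0.0607, 0.2819]
ee_rot: [0.991, 0.135, 0.001, -0.0]
ft_force: [-0.1, 0.1, 5.1]
grip_width: 0.151
grasp_force: 43.4
```

```bash
python3 s.py
```

```text
[0.4978 0.0607 0.2819] yaw 15.5 F [-0.1  0.1  5.1] Ftool [-0.1 -0.1 -5.1] M [-0.24 -0.02 -0.01] j7 -1.52
```

arm_command:
  plan:
    - {"dp": [0,0.1,0.2],"spin": 0.04}
    - {"dp": [0,0.1,0.2],"spin": 0.04}
    - {"dp": [0,0,0],"spin": 0}

```text
clock: 17.7
position: [0.4979, 0.0605, 0.2814]
ee_rot: [0.995, 0.095, 0.001, -0.0]
ft_force: [0.1, -1.7, 4.7]
grip_width: 0.15
grasp_force: 43.4
```

```bash
python3 s.py
```

```text
[0.4979 0.0605 0.2814] yaw 10.9 F [ 0.1 -1.7  4.7] Ftool [-0.2  1.7 -4.7] M [-0.15  0.02 -0.09] j7 -1.6
```

arm_command:
  plan:
    - {"dp": [0,0.1,0.1],"spin": 0.03}
    - {"dp": [0,0,0.1],"spin": 0.03}
    - {"dp": [0,0,0],"spin": 0}

```text
clock: 18.0
position: [0.4979, 0.0604, 0.2813]
ee_rot: [0.998, 0.066, 0.001, -0.0]
ft_force: [0.5, -1.6, 5.2]
grip_width: 0.153
grasp_force: 43.5
```

```bash
python3 s.py
```

```text
[0.4979 0.0604 0.2813] yaw 7.5 F [ 0.5 -1.6  5.2] Ftool [ 0.3  1.7 -5.2] M [-0.16  0.03 -0.01] j7 -1.65
```

arm_command:
  plan:
    - {"dp": [0,0.15,0.1],"spin": 0.03}
    - {"dp": [0,0.1,0.1],"spin": 0.03}
    - {"dp": [0,0,0],"spin": 0}

```text
clock: 18.3
position: [0.498, 0.0602, 0.2813]
ee_rot: [0.999, 0.036, 0.001, -0.0]
ft_force: [-0.5, 0.0, 7.5]
grip_width: 0.154
grasp_force: 43.6
```

```bash
python3 s.py
```

```text
[0.498  0.0602 0.2813] yaw 4.1 F [-0.5  0.   7.5] Ftool [-0.5 -0.1 -7.5] M [-0.12  0.08  0.02] j7 -1.71
```

arm_command:
  plan:
    - {"dp": [0,0.1,0],"spin": 0.03}
    - {"dp": [0,0.1,0],"spin": 0.03}
    - {"dp": [0,0,0],"spin": 0}

```text
clock: 18.6
position: [0.4978, 0.0602, 0.2813]
ee_rot: [1.0, 0.006, 0.001, -0.0]
ft_force: [-0.6, -0.2, 8.6]
grip_width: 0.151
grasp_force: 44.0
```

```bash
python3 s.py
```

```text
[0.4978 0.0602 0.2813] yaw 0.7 F [-0.6 -0.2  8.6] Ftool [-0.6  0.2 -8.6] M [-0.11  0.38  0.55] j7 -1.77
```

Torque has jumped to 0.55 N m with z steady, 4 mm below the drop level: it is home and tight. I will relieve the twist and push, then release.

arm_command:
  plan:
    - {"dp": [0,0,-0.5],"spin": -0.03}
    - {"dp": [0,0,0],"spin": 0}

```text
clock: 18.8
position: [0.4977, 0.0602, 0.2813]
ee_rot: [1.0, 0.021, 0.001, -0.0]
ft_force: [-0.2, 1.0, 6.1]
grip_width: 0.154
grasp_force: 43.4
```

arm_command:
  plan:
    - {"dp": [0,0,0],"spin": 0}
    - {"dp": [0,0,0],"spin": 0}
    - {"dp": [0,0,0],"spin": 0}
    - {"dp": [0,0,0],"spin": 0}
    - {"dp": [0,0,0],"spin": 0}
  grip: -0.2

```text
clock: 19.3
position: [0.4975, 0.0599, 0.2808]
ee_rot: [1.0, 0.02, -0.0, 0.0]
ft_force: [0.1, -0.5, 0.1]
grip_width: 0.599
grasp_force: 0.0
```

arm_command:
  plan:
    - {"dp": [0,0,-15],"spin": 0}
    - {"dp": [0,0,-30],"spin": 0}
    - {"dp": [0,0,-30],"spin": 0}
    - {"dp": [0,0,-15],"spin": 0}
    - {"dp": [0,0,0],"spin": 0}

```text
clock: 19.8
position: [0.4981, 0.06, 0.3732]
ee_rot: [1.0, 0.02, 0.002, -0.0]
ft_force: [-0.0, -0.5, 0.5]
grip_width: 0.598
grasp_force: 0.0
```

```bash
python3 s.py; python3 - <<'E'
from h import *
o,im=snap();a=viewer.camera("side");b=viewer.camera("scene")
c=lambda im,u,v,w:cv2.resize(im[v-w:v+w,u-w:u+w],(266,266),interpolation=cv2.INTER_CUBIC)
cv2.imwrite("pics/c8.png",np.hstack([c(a,267,205,45),c(b,255,205,45),c(im,284,209,200)]))
print(o["grip_width"],o["clock"])
E
```

```text
[0.4981 0.06   0.3732] yaw 2.3 F [-0.  -0.5  0.5] Ftool [-0.   0.5 -0.5] M [-0.02  0.01  0.02] j7 -1.74
0.5977520396709328 19.8
```

View pics/c8.png

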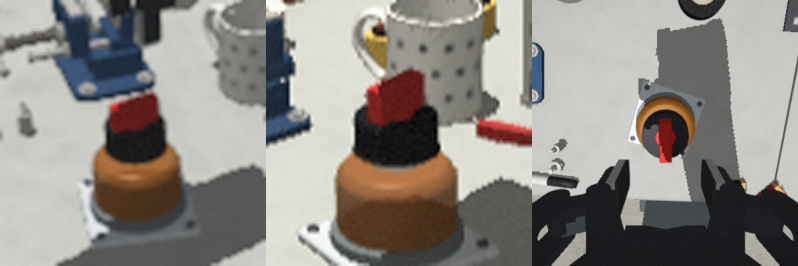

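The cap sits level and fully down on the neck (no white showing between cap and jar), the gripper is clear, and the batteries have not moved.

```bash
python3 -c "
from workcell import manip
print(manip.hand_in())"
```

```text
the job is handed in; nothing more can be done
None
```

The cap dropped into the thread starts, screwed down 4 mm to a firm stop (0.55 N m, above your 0.2–0.4 N m stop range but under the 0.8 N m overload), and was released; I handed the job in at about 20 s, but no verdict came back.

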